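# Fit the tube carousel to the mixer's taper spindle

### The arm

A 6-joint arm with a two-finger parallel gripper is mounted at the origin on a cart in front of the work surface, level with it; the furniture and walls round the work are solid. World frame = base frame: x ahead of the robot, y to its left, z up, the work surface at z = 0. Lengths are in m, angles in rad, forces in N, time in s.
With the tool pointing down it reaches from about 0.35 to 0.8 m from the base axis. Payload 7.3 kg.
Tool frame: the origin (TCP) lies between the finger pads; the fingertips stand 25 mm ahead of it and the grasp point (between the pads) lies 6 mm ahead of it (r.tip_extent is the distance from the TCP to the fingertips, in m); z points along the fingers, y is the line along which they close (so a half turn about z gives the same grasp; the last joint's range is limited). The gripper opens to 85 mm and grips with 20 to 120 N. Pads are 22 mm wide; open, the fingers measure 114 mm over their backs; the gripper's body (76 mm by 85 mm) begins 54 mm behind the grasp point. The pads swing forward as they close: fully open they stand 13 mm farther back than shut.
Start: joints at [-1.408, 0.342, 1.524, -0, 1.275, -0.146], TCP at [0.16, -0.5, 0.256] pointing down, gripper open.
Joint ranges: [-2.53, 2.53], [-0.77, 2.02], [0.04, 2.7], [-1, 4.14], [0.28, 2.66], [-3.11, 3.11]. Speed limits (rad/s): [2.57, 2.57, 3.14, 3.14, 3.14, 3.14].

### API

Orientations are given as a unit quaternion [x, y, z, w].
In Python, from workcell import r, command_gripper, optics gives the robot as it stands. The module is installed in compiled form; this text tells all that it offers. Calls block until the motion is done:
- r.reach(position, orientation): joint-space move of the TCP to a pose.
- r.move_straight(position, orientation=None, speed=0.15, max_force=None): straight line of the TCP; orientation=None keeps the orientation; speed is the mean speed in m/s. With max_force (N) it stops when the force on the tool has changed by that much, and returns True; else False.
- r.movej(angles): joint-space move.
- command_gripper(opening, force=None): finger opening in m; force is the grip in N (None keeps the last); returns when the fingers have stopped.
- r.hold(seconds).
- r.solve_ik(position, orientation): joint angles nearest the present ones, or None.
- r.read_state(): the state.
- optics.get_image(name): name is "scene" or "top" or "wrist"; returns (picture, depth): 384x512x3 uint8, red, green, blue; 384x512 float32, m along the optical axis (not along the pixel's ray), 0 where there is no reading.
- optics.camera_model(name): a dict with "K" (3x3 intrinsics, pixels), "R" (3x3) and "t" (3): a world point X has camera coordinates R X + t; the wrist camera has in their place "tool_from_camera" (4x4, takes a point from camera to tool coordinates, whose origin is the TCP and whose axes are the flange's). Camera axes: x right, y down, z forward; pixel columns grow to the right and rows downward; lengths in m; the calibration is good to about 2 mm. A picture is of the moment at which its call begins: read the wrist's pose just before it. camera_model takes no time and is no camera call.
A pose or a line that the arm cannot do raises r.PlanningError and nothing moves.
- r.finish_job(): hands the job in; it is judged then, once.
The state is a dict: "time_s": time; "joint_positions": joint angles; "dq": joint speeds; "tau": joint torques, N m; "eef_pos": TCP position; "eef_rot": TCP orientation; "contact_force": force on the tool from outside, world axes, zero at the start; "torque": the same for the moment, N m; "grip_width": finger opening in m; "grip_force": force on a finger pad.
Only numpy, scipy, OpenCV 4.12 (cv2) and the standard library are available. Lean on these libraries where they do the work, as an engineer would, in place of code of your own. Each camera call takes 0.05 s, during which the arm holds its last target. There are 200 camera calls.

### The job

Get the tube mixer ready to run: lift the dust cap off its drive spindle and stand the cap on the bench, knob up, then take the tube carousel from its stand and lower its tapered shank into the spindle. Under light pressure turn it until its drive slot drops over the two dogs, press it firmly but not hard until the flange is fully home on the spindle nose, and let go; leave the bottle, the dish and the timer where they are.

Things in the scene. Friction and masses are not known exactly. Their poses are not given: they have to be found in the camera images.
- drive: tube mixer drive, fixed: white housing, x -115 to +75 mm, 150 mm wide, deck 50 mm high, sloping panel toward its -x; origin on the spindle axis at bench level, z up. On the deck a round bearing housing, 76 mm wide, top 72 mm high; from it rises the turning steel spindle nose, 60 mm wide, top face 90 mm high. The spindle must not take more than 50 N from the carousel; a firm push home is 10 to 20 N
- drive_mouth (a point): centre of the nose face, mouth of its upright tapered bore: 24.6 mm wide, 33 mm deep, taper 1:10 on diameter. Axes as the drive's
- drive_dogs (a point): point on the spindle axis, 7.5 mm above the nose face, level with the tops of the two drive dogs on that face: one on each side of the axis, 16.5 to 28 mm from the axis, 10.5 mm wide, edges broken to 9.2 mm at the top. The spindle's angle is NOT measured: the line through the dogs lies within 0.75 rad either side of the drive's x axis
- drive_gear (a point): point inside the housing, on the spindle axis, 50 mm above the bench, where the geared motor holds the spindle: it resists turning with 0.25 N m and stays where it is turned. Spindle, shank and flange are oiled steel, friction about 0.2, so a light push (5 N) while turning does not drag the spindle round
- dust_cap: plain grey cap over the spindle nose, 70 g: hollow skirt 72 mm outer, 66 mm inner diameter, roof 32 mm above the lower rim, on it a round knob 20 mm wide from 32 to 60 mm (keep fingertips above 33 mm). Origin at the centre of the lower rim, z up. Its rim rests loosely on the bearing housing, 72 mm above the bench; lifts straight off
- stand: white round storage stand fixed to the bench, foot 108 mm wide, post 68 mm wide, 50 mm high, with an upright 34 mm hole in which the carousel's shank hangs. Origin at the centre of its foot
- carousel: aluminium tube carousel, 0.3 to 0.5 kg, upright in the stand. Origin at the centre of the underside of its steel drive flange (58 mm wide), z up. Above it two 120 mm discs (10 to 14 and 44 to 49 mm up, the upper with eight tube holes), a collar to 52.5 mm, then a black grip to 92 mm. Home: origin on drive_mouth, flange flat on the nose; with the slot off the dogs it stands 7.5 mm too high
- carousel_tip (a point): lower end of the carousel's tapered steel shank, 32.5 mm below the carousel's origin; 24 mm wide at the flange, tapering 1:10 to 21.4 mm at 26 mm below the origin, then a bevelled nose to 13 mm wide here
- carousel_slot (a point): on the carousel's axis 9 mm above its origin, the ceiling of the drive slot: 12 mm wide, 9 mm deep, across the underside of the flange from rim to rim along the carousel's x axis (fits the dogs either way round). Two small notches in the upper disc's rim lie over its ends
- carousel_grip (a point): point on the axis of the upright black grip, 76 mm above the carousel's origin. The grip is 36 mm along the carousel's x and 22 mm along its y (the two flats face +y and -y), from 52.5 to 92 mm above the origin; the upper disc lies at 49 mm
- bottle: clear reagent bottle, 60 mm diameter, 127 mm high, bystander behind the work; origin under its centre
- petri: closed petri dish, 60 mm diameter, 14 mm high, bystander behind the work; origin under its centre
- timer: flat white timer, 70x62x18 mm, bystander near the front edge; origin under its centre

How it is judged:
By the outcome, as a careful person would: the job done as asked, in the order asked, and still so for the second after the job is handed in, with the robot touching nothing.
It also fails if it takes over 72 s, if anything falls off the work surface, if the arm or the gripper's body presses on something with over 40 N, if the wrist force passes 120 N, or if a joint passes its speed limit or range.

## Working session

There is one attempt and no reset: what is moved stays moved. The work goes in short steps, each a Python script; the robot and the scene stay as the last script left them, time stands still between calls to the robot, and variables do not carry over. Pictures are saved under pics/ and viewed, at most 10 in all, crops included, and the job is handed in when it is done.

```bash
mkdir -p pics
cat > h.py <<'E'
import numpy as np, cv2
from workcell import r, command_gripper, optics
from scipy.spatial.transform import Rotation as R
def down(yaw):  # tool z down, tool y axis at world angle yaw (closing line)
    y=np.array([np.cos(yaw),np.sin(yaw),0]);z=np.array([0,0,-1.]);x=np.cross(y,z)
    return R.from_matrix(np.c_[x,y,z]).as_quat()
def cam(name):
    m=optics.camera_model(name);K=np.array(m["K"])
    if name=="wrist":
        s=r.read_state();T=np.array(m["tool_from_camera"])
        q=R.from_quat(s["eef_rot"]).as_matrix()
        Rw=q@T[:3,:3];c=q@T[:3,3]+s["eef_pos"]
    else:
        Rw=np.array(m["R"]).T;c=-Rw@np.array(m["t"])
    return K,Rw,c
def ray(M,uv,z):
    K,Rw,c=M;uv=np.atleast_2d(uv).astype(float)
    d=(Rw@np.linalg.inv(K)@np.c_[uv,np.ones(len(uv))].T).T
    return c+d*((z-c[2])/d[:,2])[:,None]
def cloud(M,d):
    K,Rw,c=M;v,u=np.mgrid[:d.shape[0],:d.shape[1]]
    p=np.stack([u,v,np.ones_like(u)],-1)@np.linalg.inv(K).T*d[...,None]
    return p@Rw.T+c
def save(im,name): cv2.imwrite("pics/"+name,cv2.cvtColor(im,cv2.COLOR_RGB2BGR))
E
python3 - <<'E'
from h import *
for n in("scene","top"):
    M=cam(n);im,d=optics.get_image(n);save(im,n+"0.png");np.savez(n+"0.npz",im=im,d=d);print(n,M[2].round(3),M[1].round(2).tolist(),M[0][0,0])
s=r.read_state();print(s["time_s"],s["eef_rot"])
E
```

```text
scene [0.137 0.636 0.466] [[-0.85, -0.21, 0.49], [-0.53, 0.37, -0.76], [-0.02, -0.9, -0.43]] 374.01812648029113
top [ 0.469 -0.018  0.961] [[-0.01, -0.99, 0.12], [-1.0, 0.01, 0.02], [-0.02, -0.12, -0.99]] 413.2374190163449
0.1 [ 9.88103706e-01  1.53787488e-01  3.09866940e-07 -6.89195736e-04]
```

View pics/top0.png

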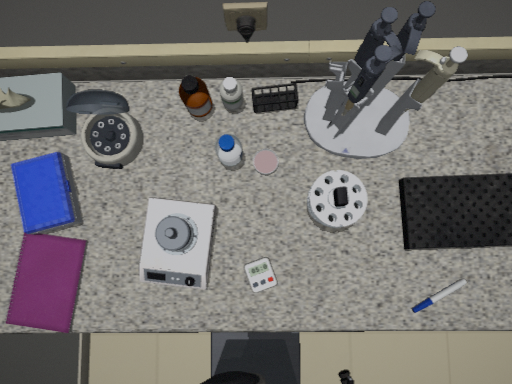

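View pics/scene0.png

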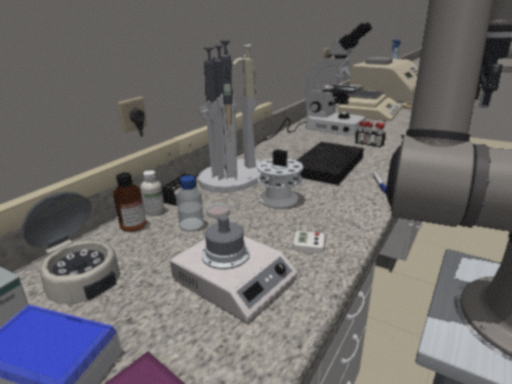

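The top view shows the drive at about (178,243) px with the cap knob at (171,233). The carousel is at (338,200) with its grip at (341,197). The bottle is at (229,150), the dish at (265,161) and the timer at (261,274).

Run:
```python
from h import *
M=cam("top");f=np.load("top0.npz");im,d=f["im"],f["d"];P=cloud(M,d)
def rep(name,box,zlo,zhi):
    u0,u1,v0,v1=box;p=P[v0:v1,u0:u1].reshape(-1,3);p=p[(p[:,2]>zlo)&(p[:,2]<zhi)]
    if len(p)<4: print(name,len(p));return
    (c,ra)=cv2.minEnclosingCircle(p[:,:2].astype(np.float32))
    print(name,len(p),p.mean(0).round(4),"circ",np.round(c,4),round(ra,4),"rect",cv2.minAreaRect(p[:,:2].astype(np.float32)))
rep("knob",(150,195,210,255),.12,.145)
rep("roof",(150,195,210,255),.095,.112)
rep("deck",(135,222,195,292),.045,.055)
rep("disc",(300,375,165,235),.092,.105)
rep("grip",(300,375,165,235),.13,.155)
rep("bottle",(210,250,130,170),.1,.14)
rep("petri",(250,285,145,180),.008,.02)
rep("timer",(240,282,252,295),.01,.03)
for y in np.arange(.45,-.5,-.1): pass
```

```text
knob 82 [0.5027 0.16   0.1313] circ [0.5024 0.1614] 0.0104 rect ((0.5023461580276489, 0.160666823387146), (0.018117444589734077, 0.018974050879478455), 1.6335700750350952)
roof 859 [0.5025 0.1597 0.1043] circ [0.5031 0.161 ] 0.0362 rect ((0.5029470920562744, 0.16066348552703857), (0.0711105689406395, 0.07088236510753632), 29.749431610107422)
deck 3626 [0.4926 0.1602 0.0504] circ [0.4978 0.1609] 0.109 rect ((0.489128440618515, 0.16327325999736786), (0.15104159712791443, 0.17802231013774872), 82.61336517333984)
disc 1870 [ 0.5713 -0.1858  0.0998] circ [ 0.5722 -0.1867] 0.0604 rect ((0.5721626281738281, -0.18700502812862396), (0.1196531131863594, 0.1186382845044136), 89.01502990722656)
grip 212 [ 0.5713 -0.1853  0.1417] circ [ 0.5724 -0.1854] 0.02 rect ((0.5721535682678223, -0.18613140285015106), (0.036140285432338715, 0.02199038304388523), 4.677163124084473)
bottle 272 [0.6863 0.0447 0.1214] circ [0.6891 0.045 ] 0.0215 rect ((0.6878946423530579, 0.043808966875076294), (0.036635179072618484, 0.040132030844688416), 25.571334838867188)
petri 525 [ 0.671  -0.0373  0.0147] circ [ 0.6716 -0.0375] 0.0305 rect ((0.6714755892753601, -0.03781386837363243), (0.05837016925215721, 0.060396503657102585), 44.83263397216797)
timer 785 [ 0.4103 -0.022   0.0168] circ [ 0.41   -0.0212] 0.0415 rect ((0.41008806228637695, -0.02179957926273346), (0.06790249049663544, 0.05936276912689209), 19.89576530456543)
```

Run:
```python
from h import *
q=down(-np.pi/2)
c=np.array([.5025,.1608])
r.reach([*c,.22],q)
command_gripper(.06)
r.move_straight([*c,.134],q,speed=.1,max_force=8)
print(r.read_state()["eef_pos"],r.read_state()["time_s"])
command_gripper(0.0,30)
s=r.read_state();print(s["grip_width"],s["grip_force"],s["contact_force"],s["joint_positions"])
r.move_straight([*c,.25],q,speed=.12)
s=r.read_state();print(s["grip_width"],s["grip_force"],s["contact_force"],s["time_s"])
im,d=optics.get_image("wrist");save(im,"w1.png")
p=[.42,-.15]
r.reach([*p,.14],q)
hit=r.move_straight([*p,.055],q,speed=.06,max_force=4)
s=r.read_state();print(hit,s["eef_pos"],s["contact_force"],s["time_s"])
```

```text
[0.50290955 0.16088722 0.13455764] 4.1167
0.01901075154428629 29.34663712978363 [-0.25265388 -0.88344974  4.56546211] [ 1.64394156e-01  4.76783228e-01  1.68344250e+00 -4.23386018e-05
  9.80488255e-01  1.73520105e+00]
0.018781331705952118 29.3001651763916 [ 0.56656109  0.52455428 -0.51903111] 5.675
True [ 0.41962847 -0.14985485  0.06205343] [ 0.93142079 -0.07927543  0.1802327 ] 8.175
```

Run:
```python
from h import *
q=down(-np.pi/2)
command_gripper(.05)
r.move_straight([.42,-.15,.2],q,speed=.15)
m=optics.camera_model("wrist");print(np.round(m["tool_from_camera"],3).tolist(),m["K"][0][0])
# view spindle from straight above with camera axis: offset
T=np.array(m["tool_from_camera"]);off=R.from_quat(q).as_matrix()@T[:3,3]
print(off)
r.reach([.5025-off[0],.1608-off[1],.26],q)
r.hold(.3)
M=cam("wrist");im,d=optics.get_image("wrist");save(im,"w2.png");np.savez("w2.npz",im=im,d=d,K=M[0],Rw=M[1],c=M[2])
print(M[1].round(2).tolist(),M[2],r.read_state()["time_s"])
im,d=optics.get_image("top");save(im,"top1.png")
```

```text
[[0.0, -0.964, -0.267, 0.068], [1.0, 0.0, -0.0, -0.0], [0.0, -0.267, 0.964, -0.118], [0.0, 0.0, 0.0, 1.0]] 332.566395376335
[6.83611508e-02 3.54302917e-05 1.17729321e-01]
[[-0.0, -0.96, -0.27], [-1.0, 0.0, 0.0], [0.0, 0.27, -0.96]] [0.50273185 0.16004496 0.37758192] 11.2083
```

View pics/w2.png

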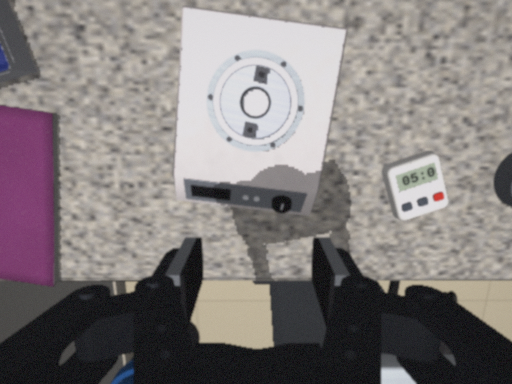

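The wrist picture shows the bore at (255,102) and the dark dogs at about (262,74) and (250,131).

Run:
```python
from h import *
f=np.load("w2.npz");im,d=f["im"],f["d"];M=(f["K"],f["Rw"],f["c"])
g=cv2.cvtColor(im,cv2.COLOR_RGB2GRAY)
P=cloud(M,d)
sub=np.zeros(g.shape,bool);sub[40:165,195:315]=1
def circ(lo,hi):
    p=P[sub&(P[...,2]>lo)&(P[...,2]<hi)];c,ra=cv2.minEnclosingCircle(p[:,:2].astype(np.float32));print(lo,len(p),p.mean(0).round(4),np.round(c,4),round(ra,4))
circ(.086,.1);circ(.094,.1);circ(.068,.08)
dk=((g<90)&sub).astype(np.uint8)
n,lab,st,ce=cv2.connectedComponentsWithStats(dk)
pts=[]
for i in range(1,n):
    if st[i,4]>20: print(st[i],ce[i].round(1),ray(M,ce[i],.0975)[0].round(4),ray(M,ce[i],.09)[0].round(4))
# bore: ellipse around the dark ring
cs,_=cv2.findContours(((g<150)&sub).astype(np.uint8),cv2.RETR_LIST,cv2.CHAIN_APPROX_NONE)
for c in cs:
    if len(c)>20:
        w=ray(M,c[:,0],.09);e=cv2.fitEllipse(w[:,:2].astype(np.float32)*1000);print(len(c),np.round(e[0],1),np.round(e[1],1))
crop=cv2.resize(im[45:160,195:315],None,fx=5,fy=5,interpolation=cv2.INTER_CUBIC);save(crop,"w2c.png")
```

```text
0.086 3509 [0.5034 0.1621 0.091 ] [0.5027 0.162 ] 0.0301
0.094 378 [0.504  0.1618 0.0977] [0.503  0.1623] 0.0283
0.068 2390 [0.5039 0.162  0.0723] [0.5026 0.1621] 0.0381
[258  71   8   7  42] [261.2  74. ] [0.5247 0.1566 0.0975] [0.5253 0.1565 0.09  ]
[247 127   6   6  31] [249.4 129.5] [0.4813 0.1663 0.0975] [0.4807 0.1665 0.09  ]
47 [480.4 166.1] [11.9 13.2]
79 [502.9 161.2] [21.9 23. ]
87 [503.1 161.7] [24.6 24.8]
51 [525.2 156.6] [11.5 13.7]
```

View pics/w2c.png

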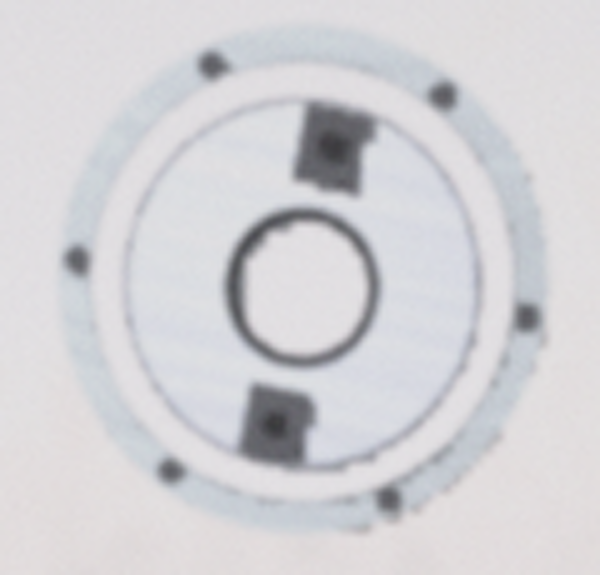

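The crop confirms the bore ring and the two dogs, with the upper dog leaning slightly right. I'll take a second view turned half a turn to cancel camera bias, then the same pair of views over the carousel.

Run:
```python
from h import *
T=np.array(optics.camera_model("wrist")["tool_from_camera"])
def look(xy,z,yaw,name):
    q=down(yaw);o=R.from_quat(q).as_matrix()@T[:3,3]
    r.reach([xy[0]-o[0],xy[1]-o[1],z],q);r.hold(.3)
    M=cam("wrist");im,d=optics.get_image("wrist");save(im,name+".png");np.savez(name+".npz",im=im,d=d,K=M[0],Rw=M[1],c=M[2]);return M,im,d
M,im,d=look((.503,.1618),.26,np.pi/2,"w3")
g=cv2.cvtColor(im,cv2.COLOR_RGB2GRAY);P=cloud(M,d)
near=np.hypot(P[...,0]-.503,P[...,1]-.1618)<.045
for lo,hi in((.086,.1),(.094,.1),(.068,.08)):
    p=P[near&(P[...,2]>lo)&(P[...,2]<hi)];c,ra=cv2.minEnclosingCircle(p[:,:2].astype(np.float32));print(lo,len(p),np.round(c,4),round(ra,4))
cs,_=cv2.findContours(((g<150)&near).astype(np.uint8),cv2.RETR_LIST,cv2.CHAIN_APPROX_NONE)
for c in cs:
    if len(c)>30:
        w=ray(M,c[:,0],.09);e=cv2.fitEllipse(w[:,:2].astype(np.float32)*1000);print(len(c),np.round(e[0],1),np.round(e[1],1))
print(r.read_state()["time_s"])
for yaw,n in((np.pi/2,"c1"),(-np.pi/2,"c2")):
    M,im,d=look((.572,-.1865),.30,yaw,n);P=cloud(M,d)
    near=np.hypot(P[...,0]-.572,P[...,1]+.1865)<.075
    for lo,hi in((.092,.104),(.134,.155)):
        p=P[near&(P[...,2]>lo)&(P[...,2]<hi)][:,:2].astype(np.float32);c,ra=cv2.minEnclosingCircle(p);print(n,lo,len(p),np.round(c,4),round(ra,4),cv2.minAreaRect(p))
print(r.read_state()["time_s"])
```

```text
0.086 3507 [0.5035 0.1614] 0.0301
0.094 379 [0.5035 0.1617] 0.0283
0.068 2388 [0.5034 0.1613] 0.0381
316 [507.  159.3] [70.9 75.9]
14.2917
c1 0.092 10085 [ 0.5727 -0.1866] 0.0603 ((0.5727186799049377, -0.1868758499622345), (0.11946310847997665, 0.11954287439584732), 4.121248722076416)
c1 0.134 1241 [ 0.5727 -0.1867] 0.0197 ((0.572837769985199, -0.18657784163951874), (0.03595471382141113, 0.02198273316025734), 3.5512852668762207)
c2 0.092 10076 [ 0.5721 -0.1858] 0.0602 ((0.5723163485527039, -0.18593749403953552), (0.11916641145944595, 0.11948741972446442), 87.91130828857422)
c2 0.134 1241 [ 0.5723 -0.1858] 0.0196 ((0.5721651315689087, -0.1858079433441162), (0.03584952652454376, 0.02194066531956196), 3.5718977451324463)
18.9083
```

View pics/c2.png

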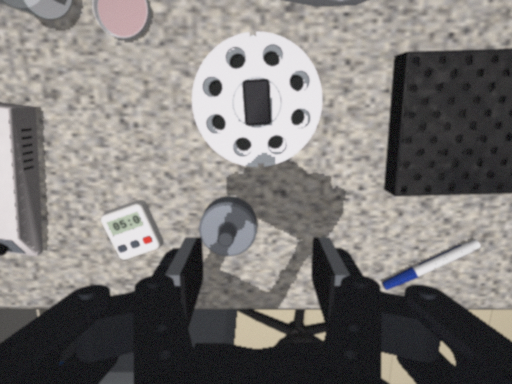

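The wrist view shows the carousel disc at (257,100) with its grip upright. The cap is standing knob up at (228,227), and the timer is undisturbed. Next I grasp the carousel and lower it with the slot about 12° off the dogs.

```bash
cat >> h.py <<'E'
def cq(x): return down(np.radians(x-90))   # orientation for carousel x-axis yaw in degrees
def show(t=""):
    s=r.read_state();print(t,"t%.1f"%s["time_s"],s["eef_pos"].round(4) if hasattr(s["eef_pos"],"round") else np.round(s["eef_pos"],4),"F",np.round(s["contact_force"],1),"T",np.round(s["torque"],2),"w%.4f"%s["grip_width"]);return s
E
python3 - <<'E'
from h import *
c=[.5724,-.1863];q=cq(3.56)
command_gripper(.05)
r.reach([*c,.2],q)
h=r.move_straight([*c,.131],speed=.1,max_force=8);show(h)
command_gripper(0,70);show("grip")
r.move_straight([*c,.27],speed=.12);show("lift")
s=[.5031,.1617];q=cq(-.6)
r.reach([*s,.27],q);r.hold(.2);show("over")
r.move_straight([*s,.215],speed=.1);r.hold(.2);show("low")
h=r.move_straight([*s,.165],speed=.03,max_force=5);show(h)
r.hold(.2);show()
E
```

```text
False t20.5 [ 0.5728 -0.1866  0.1319] F [-0.1 -0.2 -0.1] T [-0.02 -0.04 -0.02] w0.0502
grip t20.9 [ 0.5729 -0.1863  0.1319] F [0.8 1.5 5.4] T [0.16 0.06 0.04] w0.0213
lift t22.2 [ 0.572  -0.1862  0.269 ] F [ 1.2 -0.2 -4.4] T [ 0.01  0.04 -0.01] w0.0207
over t23.7 [0.5036 0.1608 0.2698] F [-0.2  0.9 -3.5] T [ 0.01  0.01 -0.03] w0.0213
low t24.6 [0.5034 0.1618 0.2157] F [ 0.6 -0.2 -5. ] T [ 0.01 -0.02  0.03] w0.0213
True t25.8 [0.503  0.1617 0.1792] F [-1.1 -0.5  5.6] T [ 0.03  0.11 -0.03] w0.0213
 t26.0 [0.5031 0.1617 0.1792] F [-0.7  0.2  4.9] T [-0.05  0.09 -0.04] w0.0212
```

Run:
```python
from h import *
s=[.5031,.1617];z=.1790;a=-.6
while a>-26:
    a-=2
    t0=r.read_state()["time_s"]
    r.move_straight([*s,z],cq(a),speed=.02)
    st=r.read_state();F=np.array(st["contact_force"])
    print("a%.1f dt%.2f z%.4f F%s Tz%.2f"%(a,st["time_s"]-t0,st["eef_pos"][2],F.round(1),st["torque"][2]))
    if st["time_s"]>45: break
    if F[2]<1.5 and a<-8:
        h=r.move_straight([*s,z-.004],speed=.02,max_force=5)
        st=show(h)
        if st["eef_pos"][2]<z-.002: print("dropped",a);break
```

```text
a-2.6 dt0.25 z0.1793 F[ 0.8 -0.5  0.4] Tz0.03
a-4.6 dt0.25 z0.1792 F[ 1.  -0.9  0.8] Tz-0.02
a-6.6 dt0.25 z0.1791 F[-0.3  0.5  0.8] Tz0.03
a-8.6 dt0.25 z0.1789 F[ 0.4  0.4 -1.2] Tz0.03
True t27.2 [0.5036 0.1618 0.1783] F [-1.5  0.3  5.6] T [-0.22  0.07 -0.06] w0.0213
a-10.6 dt0.25 z0.1784 F[ 0.3 -1.  -3.3] Tz0.05
False t27.8 [0.503  0.1616 0.1745] F [-0.  -1.5 -5.3] T [-0.26 -0.16 -0.02] w0.0210
dropped -10.6
```

Run:
```python
from h import *
s=[.5031,.1617]
r.move_straight([*s,.1742],cq(-12),speed=.02);r.hold(.2);show("rot")
h=r.move_straight([*s,.1665],speed=.008,max_force=11);show(h);r.hold(.3);show()
```

```text
rot t28.2 [0.5031 0.1617 0.1742] F [ 0.6 -0.4 -4.3] T [-0.26 -0.17 -0.  ] w0.0209
True t28.7 [0.5033 0.1616 0.1718] F [-0.4  0.4  5.9] T [-0.14  0.09  0.06] w0.0214
 t29.0 [0.5033 0.1616 0.1718] F [-0.7  0.2  5.5] T [-0.1   0.13 -0.02] w0.0212
```

Run:
```python
from h import *
s=[.5033,.1616]
h=r.move_straight([*s,.1675],speed=.006,max_force=4.5);show(h);r.hold(.5);show("pressed")
command_gripper(.05);show("rel")
r.move_straight([*s,.30],speed=.12)
o=R.from_quat(cq(-12)).as_matrix()@np.array(optics.camera_model("wrist")["tool_from_camera"])[:3,3]
r.reach([s[0]-o[0],s[1]-o[1],.32],cq(-12));r.hold(.3)
M=cam("wrist");im,d=optics.get_image("wrist");save(im,"f.png");P=cloud(M,d)
n=np.hypot(P[...,0]-.503,P[...,1]-.1617)<.07
for lo,hi in((.132,.146),(.17,.195)):
    p=P[n&(P[...,2]>lo)&(P[...,2]<hi)];c,ra=cv2.minEnclosingCircle(p[:,:2].astype(np.float32));print(np.median(p[:,2]).round(4),np.round(c,4),round(ra,4),cv2.minAreaRect(p[:,:2].astype(np.float32))[2])
im,d=optics.get_image("scene");save(im,"f2.png");show()
```

```text
True t29.3 [0.5033 0.1616 0.1718] F [-0.3  0.1  4.5] T [-0.04  0.14  0.04] w0.0215
pressed t29.8 [0.5033 0.1616 0.1718] F [-0.6  0.2  5.3] T [-0.02  0.11  0.03] w0.0214
rel t30.2 [0.5028 0.1613 0.1708] F [ 1.  -0.8 -0.1] T [ 0.02  0.07 -0.02] w0.0498
0.1392 [0.5026 0.1625] 0.0604 63.3201789855957
0.1819 [0.5029 0.1626] 0.0197 78.6170883178711
 t32.2 [0.4368 0.1754 0.3195] F [ 1.1 -0.7 -0.3] T [-0.04 -0.03 -0.03] w0.0500
```

View pics/f.png

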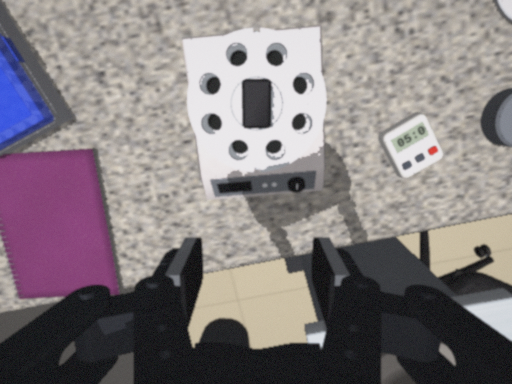

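View pics/f2.png

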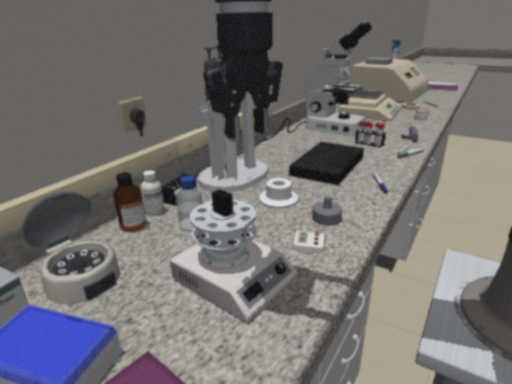

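The disc top is at 0.139 m, so the flange is home. The cap, bottle and timer look fine. The last push only reached about 10 N, so I'll regrip and press once more, a little more firmly.

Run:
```python
from h import *
s=[.5031,.1618]
r.reach([*s,.25],cq(-12))
r.move_straight([*s,.172],speed=.08,max_force=8);command_gripper(0,70);r.hold(.2);show("grip")
h=r.move_straight([*s,.166],speed=.008,max_force=11);show(h);r.hold(.4);show("pressed")
command_gripper(.05);r.hold(.1);show("rel")
r.move_straight([*s,.30],speed=.12)
r.reach([.40,.0,.35],cq(-12));r.hold(.3)
M=cam("top");im,d=optics.get_image("top");P=cloud(M,d)
n=np.hypot(P[...,0]-.503,P[...,1]-.1617)<.065
p=P[n&(P[...,2]>.13)&(P[...,2]<.15)];print(np.median(p[:,2]));show()
```

```text
grip t34.3 [0.5034 0.1618 0.1726] F [-0.9 -1.1  6.1] T [-0.1   0.13 -0.01] w0.0211
True t34.7 [0.5034 0.1618 0.1726] F [-0.7  0.3  3.2] T [ 0.05  0.14 -0.01] w0.0212
pressed t35.1 [0.5034 0.1618 0.1726] F [-1.1 -0.6  4.6] T [0.04 0.21 0.  ] w0.0213
rel t35.5 [0.5032 0.1617 0.172 ] F [ 0.2  0.6 -0.2] T [0.03 0.   0.01] w0.0501
0.13976492825252357
 t37.9 [0.4003 0.0005 0.3496] F [ 0.8  0.  -0.4] T [ 0.02 -0.01 -0.  ] w0.0499
```

```bash
python3 -c "
from h import *
print(r.finish_job())"
```

```text
the job is handed in; nothing more can be done
None
```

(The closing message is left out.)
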